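Work the transit wedge out of a bench shaker

ROBOT

A 7-joint arm with a two-finger parallel gripper is mounted at the origin on a cart in front of the work surface, level with it; the furniture and walls round the work are solid. World frame = base frame: x ahead of the robot, y to its left, z up, the work surface at z = 0. Lengths are in mm, angles in degrees, forces in N, time in s.
With the tool pointing down it reaches from about 425 to 925 mm from the base axis. Payload 6.8 kg.
Tool frame: the origin (TCP) lies midway between the tips of the shut fingers; the grasp point (between the pads) lies 19 mm behind it (grip_depth is the distance from the TCP to the grasp point, in mm); z points along the fingers, y is the line along which they close (so a half turn about z gives the same grasp; the last joint's range is limited). The gripper opens to 88 mm and grips with 3 to 60 N. Pads are 20 mm wide; open, the fingers measure 115 mm over their backs; the gripper's body (75 mm by 178 mm) begins 61 mm behind the grasp point.
Start: joints at [59.926, 27.33, 1.283, 89.118, -0.659, 63.558, -4.761], TCP at [273.275, -617.226, 222.664] pointing down, gripper open.
Joint ranges: [-169.35, 169.35], [-19.33, 120.38], [-80.79, 83.38], [13.8, 139.57], [-78.32, 258.32], [9.67, 109.79], [-169.56, 169.56]. Speed limits (degrees/s): [136.94, 136.94, 180, 180, 180, 180, 180].

INTERFACE

Orientations are given as a 3x3 rotation matrix whose columns are the frame's x, y, z axes.
In Python, from plant import * gives the robot as it stands.
- The arm moves only by the shell command python3 -m handwheel 'ROWS'. ROWS is JSON, a list of rows, each a list of 7 numbers: the shift along the tool's x, y, z in mm, then the turn, a rotation vector about the tool's x, y, z in rad, then the finger opening in mm, from 0 to 87.8. A call has 1 to 12 rows; each row shifts and turns the commanded pose from where the row before left it, along the tool's axes as they then stand; what a row does not reach is not made up. A row lasts 1/10 s, in which the tool goes at most 50 mm and 8.59 degrees, less where a joint would pass 70% of its speed; a pose out of reach is approached as far as the arm can. A call is refused whole if a number of a shift passes 50 or a number of a turn 0.15, either way. A call with a gripper value outside its range is refused whole. The fingers move at their own pace and stop on an object; the grip force is fixed at half the most. Time passes only in rows, so rows that do not move let the fingers close. It gives the time, the measured TCP pose, the force, the opening and the grip force at its end, in the units of the state.
- get_state(): the state, without advancing time (a new reading comes with each control period).
- grab_frame(name): name is "scene" or "top" or "wrist"; returns the picture (480x640x3 uint8, red, green, blue); there is no depth.
- get_calibration(name): a dict with "K" (3x3 intrinsics, pixels), "dist_coeffs" ([k1, k2, p1, p2, k3] as OpenCV has them; the pictures are not rectified), "xyz" and "orientation" of the camera in the world; the wrist camera has in their place "mount" (4x4, takes a point from camera to tool coordinates, whose origin is the TCP and whose axes are the flange's). Camera axes: x right, y down, z forward; pixel columns grow to the right and rows downward; lengths in mm; the calibration is good to about 2 mm. A picture is of the moment at which its call begins: read the wrist's pose just before it. get_calibration takes no time and is no camera call.
- hand_in(): hands the job in; it is judged then, once.
Trained networks look in the newest picture that a camera, given by its name, has taken for a name from the list of things; names that differ only in an ending like _2 or _b are one class to them, and where a whole thing is asked for, a point or a joint stands for the part that bears it (a point fixed in the world has none). Each returns a list of dicts, best first, with "confidence" (0 to 1); they miss things now and then, are a little off and sometimes report something else, mostly with a low value. They report only what shows in the picture. A call takes as long as a camera call.
- find_in(camera, thing): "at" ([row, column] in pixels, amid what is visible of it).
The state is a dict: "t": time; "q": joint angles; "qd": joint speeds; "joint_torque": joint torques, N m; "ee_pos": TCP position; "tcp_rot": TCP orientation; "force": force on the tool from outside, world axes, zero at the start; "torque": the same for the moment, N m; "width": opening from 0.0 (shut) to 1.0 (fully open); "finger_force": force on a finger pad.
Only numpy, scipy, OpenCV 4.12 (cv2) and the standard library are available. Lean on these libraries where they do the work, as an engineer would, in place of code of your own. Each camera call takes 0.05 s, during which the arm holds its last target. There are 200 camera calls.

TASK

The two-deck shaker still has its transit wedge clamped between the base and the lower deck. Pull the wedge out by its upright post: it is tight, and a straight pull would drag the shaker along, so work it from side to side until it comes free, with the shaker shifted by no more than 4 cm. Then lay the wedge in the white tray, flat on the floor of the tray with the post up, and leave the timer and the vial as they stand.

Things in the scene. Friction and masses are not known exactly. Their poses are not given: they have to be found in the camera images.
- wedge: Grey plastic wedge, 164 x 40 mm, about 0.14 kg. Origin: middle of its underside; +x to its thin tip (x = +82 mm), z up. From 4 mm thick at the tip to 10.7 mm 30 mm behind it, then flat for 66 mm; handle end (x -16 to -82 mm) 14.5 mm thick with an upright post. It starts lying on the shaker's base, 38 mm above the bench, pointing in (its x within 0.05 rad of the shaker's x).
- wedge_post (a point): Point on the axis of the wedge's post, at wedge x = -66 mm, 46 mm above its underside: a good height to grip. The post is an upright steel cylinder, 22 mm in diameter, from 17 to 69.5 mm above the underside. Gripped firmly (60 N or so, else it slips and droops) it hardly turns in the fingers, so turn the gripper along with the wedge.
- shaker: Two-deck shaker, 1.7 kg, loose on rubber feet. Origin: bench level under the middle of its base; x from front to back, so the wedge comes out along -x; z up. Base 160 x 200 mm (x, y), top 38 mm above the bench. Friction holds the wedge about twice as firmly as the shaker stands on the bench, so a straight pull drags the shaker; so does swinging the post without turning the gripper.
- jaw_pad (a point): Middle of the underside of the pad (18 mm along x, 36 mm along y, at shaker x = -62 mm) that presses the wedge down with about 15 N; the post starts 109 mm in front of it. Turned about the pad 0.25 rad to either side in turn, the wedge can be drawn out 5 mm per sweep with the shaker staying put. It is loose after 20 to 40 mm; its tip is clear of the base after 65 mm.
- deck_edge (a point): Middle of the lower front edge of the upper deck, at shaker x = -155 mm, 185 mm above the bench (3.5 mm higher while the wedge is in). The deck is 210 mm wide and overhangs the wedge to within 16 mm of the post's axis, so the gripper must come to the post from the front, leaning 35 to 45 degrees back from the shaker.
- platform (a joint): Height of the sprung decks above their lowest position, in m: about 0.0035 while the wedge is clamped, falling to 0 as the taper passes under the pad. Below 0.001 the wedge is loose.
- parts_tray: White plastic tray, 210 x 120 mm (x, y), 25 mm high, walls and floor 4 mm thick. Origin: middle of its underside; long side along its x. The wedge fits lengthways.
- lab_timer: White bench timer, 59 x 66 x 26 mm, a bystander behind the tray. Origin: middle of its underside.
- amber_vial: Amber glass vial with a black cap, 33 mm across, 74 mm high, a bystander left of the shaker. Origin: middle of its underside.

How it is judged (in metres and radians):
On the way:
1. the wedge is worked loose: the decks have come down and the shaker has stayed in place (value of joint platform below 0.001 m and distance of shaker from where it was at the start of the episode below 0.04 m), for 0.1 s.
At the end, for the whole second after the job is handed in: The wedge lies at rest flat on the tray's floor, post up (tilt under 0.1 rad, underside within 10 mm of the tray's underside, middle within 60 mm of the tray's middle); the shaker's decks are down (under 1 mm) and the shaker stands within 40 mm of where it was (all of step 1 and z of wedge in the frame of parts_tray below 0.01 m and angle between wedge's own z axis and vertical below 0.1 rad and horizontal distance between wedge and parts_tray below 0.06 m and linear speed of wedge below 0.01 m/s); the robot touches nothing.
It fails at once if the shaker is dragged more than 40 mm from its place (distance of shaker from where it was at the start of the episode above 0.04 m).
It fails at once if the timer or the vial is moved more than 30 mm (distance of any of lab_timer, amber_vial from where it was at the start of the episode above 0.03 m).
It also fails if it takes over 54 s, if anything falls off the work surface, if the arm or the gripper's body presses on something with over 40 N, if the wrist force passes 120 N, or if a joint passes its speed limit or range.

## Working session

There is one attempt and no reset: what is moved stays moved. The work goes in short steps, Python scripts to look and compute and a shell command to move; the robot and the scene stay as the last step left them, time stands still between calls to the robot, and variables do not carry over. Pictures are saved under pics/ and viewed, at most 10 in all, crops included, and the job is handed in when it is done.

```bash
mkdir -p pics; ls
cat > h.py <<'E'
from plant import *
import numpy as np, cv2
def ray(cam,rc):
    c=get_calibration(cam); K=np.array(c["K"]); d=np.array(c["dist_coeffs"])
    u=cv2.undistortPoints(np.array([[[rc[1],rc[0]]]],float),K,d)[0,0]
    return np.array(c["xyz"],float), np.array(c["orientation"]).reshape(3,3)@np.array([u[0],u[1],1.])
def onz(cam,rc,z):
    o,v=ray(cam,rc); return o+v*(z-o[2])/v[2]
def proj(cam,P):
    c=get_calibration(cam); R=np.array(c["orientation"]).reshape(3,3)
    p=(np.atleast_2d(P)-np.array(c["xyz"]))@R
    return cv2.projectPoints(p.reshape(-1,1,3),np.zeros(3),np.zeros(3),np.array(c["K"]),np.array(c["dist_coeffs"]))[0][:,0,::-1]
def save(cam,n): 
    im=grab_frame(cam); cv2.imwrite("pics/"+n,im[:,:,::-1]); return im
E
python3 - <<'E'
from h import *
s=get_state(); print(s["t"],s["ee_pos"],s["tcp_rot"],s["width"])
Z={"wedge":50,"wedge_post":84,"shaker":100,"jaw_pad":49,"deck_edge":188,"parts_tray":4,"lab_timer":26,"amber_vial":74}
for c in("scene","top"):
    save(c,c+"0.png"); k=get_calibration(c); print(c,k["xyz"],np.round(np.array(k["orientation"]),2).tolist())
    for t,z in Z.items():
        for r in find_in(c,t)[:2]: print(t,np.round(r["at"]),round(r["confidence"],2),np.round(onz(c,r["at"],z)))
print(get_state()["t"])
E
```

```text
pics
0.0 [ 273.00343385 -616.65801666  221.67082113] [[ 9.14385265e-01  4.04844179e-01 -8.81398832e-04]
 [ 4.04845114e-01 -9.14383806e-01  1.63997976e-03]
 [-1.42000560e-04 -1.85640334e-03 -9.99998267e-01]] 0.998618182640854
scene [-302.64279165 -175.60835769  498.37666589] [[-0.28, -0.42, 0.86], [-0.96, 0.14, -0.25], [-0.02, -0.9, -0.44]]
wedge [295. 372.] 0.57 [ 351. -447.   50.]
wedge_post [292. 368.] 0.83 [ 314. -425.   84.]
wedge_post [297. 441.] 0.49 [ 266. -523.   84.]
shaker [226. 319.] 0.78 [ 534. -412.  100.]
jaw_pad [212. 323.] 0.85 [ 711. -473.   49.]
deck_edge [216. 323.] 0.98 [ 380. -375.  188.]
parts_tray [293. 440.] 0.89 [ 387. -596.    4.]
lab_timer [248. 392.] 0.75 [ 540. -566.   26.]
amber_vial [270. 215.] 0.61 [ 470. -210.   74.]
top [-255.7517714  -382.97510408 1015.496867  ] [[-0.03, -0.79, 0.61], [-1.0, 0.03, -0.01], [-0.01, -0.61, -0.79]]
wedge [286. 337.] 0.62 [ 365. -436.   50.]
wedge_post [284. 338.] 0.65 [ 348. -437.   84.]
shaker [215. 317.] 0.92 [ 506. -403.  100.]
jaw_pad [209. 318.] 0.56 [ 564. -405.   49.]
deck_edge [207. 319.] 0.62 [ 452. -405.  188.]
parts_tray [296. 404.] 0.91 [ 365. -574.    4.]
lab_timer [215. 399.] 0.5 [ 559. -585.   26.]
amber_vial [229. 230.] 0.76 [ 497. -221.   74.]
0.9
```

View pics/top0.png

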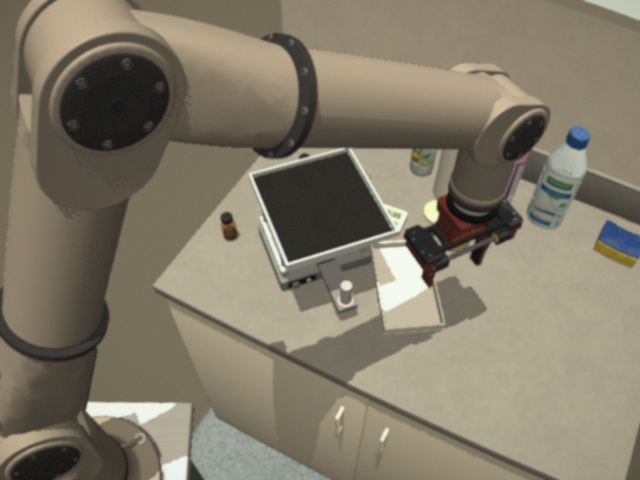

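View pics/scene0.png

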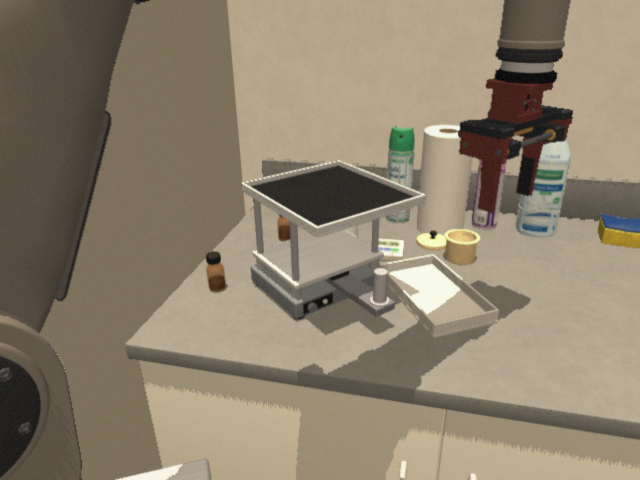

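The top view shows the deck's rim corners near (268,283), (232,395), (185,250) and (150,348), with the post top near (286,345). In the scene view the same corners are near (220,297), (197,420), (187,245) and (165,337), and the post top is near (272,380). I'll enlarge both to pick points more exactly.

```bash
python3 - <<'E'
import cv2,numpy as np
a=cv2.imread("pics/top0.png")[140:340,215:455]; b=cv2.imread("pics/scene0.png")[155:340,235:500]
a=cv2.resize(a,None,fx=2,fy=2,interpolation=cv2.INTER_CUBIC) 
A=cv2.resize(a,(360,300)); 
# top crop scale 1.65, scene crop 1.5 side by side
A=cv2.resize(cv2.imread("pics/top0.png")[140:340,215:455],(396,330),interpolation=cv2.INTER_CUBIC)
B=cv2.resize(b,(398,278),interpolation=cv2.INTER_CUBIC)
o=np.zeros((330,800,3),np.uint8); o[:330,:396]=A; o[:278,400:798]=B
cv2.imwrite("pics/z0.png",o)
E
cat > tri.py <<'E'
from h import *
def tri(a,b):
    o1,v1=ray("top",a);o2,v2=ray("scene",b)
    M=np.stack([v1,-v2],1); s=np.linalg.lstsq(M,o2-o1,rcond=None)[0]
    p,q=o1+v1*s[0],o2+v2*s[1]; return (p+q)/2,np.linalg.norm(p-q)
E
python3 - <<'E'
from tri import *
for n,a,b in [("FL",(268,283),(220,297)),("FR",(232,395),(197,420)),("BL",(185,250),(187,245)),("BR",(150,348),(165,337)),("post",(286,345),(272,380))]:
    p,e=tri(a,b); print(n,p.round(),e.round(1))
for p in [(243,377),(240,412),(325,443),(330,385)]: print(onz("top",p,25).round())
for p in [(265,385),(258,435),(297,493),(330,437)]: print(onz("scene",p,25).round())
E
```

```text
FL [ 302. -328.  218.] 24.8
FR [ 379. -537.  200.] 1.5
BL [ 495. -276.  207.] 1.0
BR [ 595. -468.  194.] 0.3
post [ 327. -449.  107.] 1.9
[ 486. -529.   25.]
[ 491. -604.   25.]
[ 283. -639.   25.]
[ 277. -525.   25.]
[ 480. -526.   25.]
[ 476. -630.   25.]
[ 320. -657.   25.]
[ 265. -522.   25.]
```

View pics/z0.png

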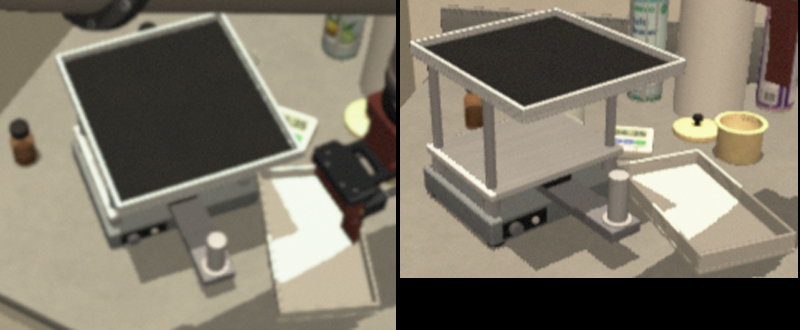

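Both views show the rim, post and tray clearly. I'll fit the poses to the picked points.

```bash
cat > fit.py <<'E'
from tri import *
from scipy.optimize import least_squares
def R2(a): return np.array([[np.cos(a),-np.sin(a)],[np.sin(a),np.cos(a)]])
T=np.array([(259.4,286),(229,394),(174.5,251.4),(149,348)]);S=np.array([(226,318),(195,424),(184,244),(162,340)])
def model(p):
    x,y,a,h,b=p; L=np.array([(-155,105),(-155,-105),(b,105),(b,-105)])@R2(a).T+[x,y]
    return np.c_[L,np.full(4,h)]
f=lambda p: np.r_[(proj("top",model(p))-T).ravel(),(proj("scene",model(p))-S).ravel()]
s=least_squares(f,[490,-400,0.4,200,70],loss="soft_l1"); print("shaker",s.x.round(3),f(s.x).round(1))
p,e=tri((283.6,346.5),(271.7,381)); print("posttop",p.round(1),e.round(1))
print("post in shaker",(R2(s.x[2]).T@(p[:2]-s.x[:2])).round(1))
Tt={"top":{(-1,1):(329,380),(1,1):(243,374),(-1,-1):(323.6,442)},"scene":{(1,1):(264,390),(1,-1):(257,435),(-1,-1):(310,494),(-1,1):(330,437)}}
def g(p):
    r=[]
    for c,d in Tt.items():
        for k,v in d.items(): r.append(proj(c,np.r_[R2(p[2])@(np.array(k)*[105,60])+p[:2],25])[0]-v)
    return np.ravel(r)
t=least_squares(g,[380,-580,0],loss="soft_l1"); print("tray",t.x.round(3),g(t.x).round(1))
E
python3 fit.py
```

```text
shaker [ 4.98683e+02 -3.95844e+02  3.21000e-01  2.01314e+02  6.43420e+01] [ 2.8  0.7 -0.5  4.6  0.3 -0.5 -0.9  3.8  1.2 -3.2 -0.5 -0.9  0.1 -1.1
 -0.5  1. ]
posttop [ 333.7 -452.9  103.6] 3.4
post in shaker [-174.6   -2. ]
tray [ 3.83594e+02 -5.77602e+02 -1.00000e-03] [  0.4   1.1  -0.9  -2.2   3.3   0.7  -0.4 -11.   -2.4   0.5   2.2   3.2
  -4.5  -6.9]
```

```bash
cat > plan.py <<'E'
from h import *
from scipy.spatial.transform import Rotation as Ro
def goal(yaw,tilt=40):
    u=np.array([np.cos(yaw),np.sin(yaw),0]);k=np.array([0,0,1.]);v=np.cross(k,u);t=np.radians(tilt)
    return np.stack([np.cos(t)*u+np.sin(t)*k,-v,np.sin(t)*u-np.cos(t)*k],1),u,v
def rel(P,G):   # TCP goal P and orientation G: turn first (body rotvec), then shift in the goal's axes
    s=get_state();R=np.array(s["tcp_rot"]);p=np.array(s["ee_pos"])
    print("t",round(s["t"],2),"tcp",p.round(1),"yaw",np.arctan2(-R[0,1]*-1,-R[1,1]).round(3),"F",np.round(s["force"],1),"w",round(s["width"]*88,1),"ff",np.round(s["finger_force"],1))
    print("turn",Ro.from_matrix(R.T@G).as_rotvec().round(3),"shift",(G.T@(np.array(P)-p)).round(1))
E
python3 - <<'E'
from plan import *
G,u,v=goal(.32); P=np.array([333,-452,84.])
rel(P-81*G[:,2],G)
E
```

```text
t 0.9 tcp [ 273.3 -617.2  222.7] yaw 0.417 F [ 0.  0. -0.] w 88.1 ff 0.0
turn [-0.034  0.698  0.093] shift [  -5.9 -138.1   95.1]
```

```bash
python3 -m handwheel '[[0,0,0,-0.005,0.1,0.0133,87],[0,0,0,-0.005,0.1,0.0133,87],[0,0,0,-0.005,0.1,0.0133,87],[0,0,0,-0.005,0.1,0.0133,87],[0,0,0,-0.005,0.1,0.0133,87],[0,0,0,-0.005,0.1,0.0133,87],[0,0,0,-0.005,0.098,0.0133,87],[0,-35,0,0,0,0,87],[-2,-35,10,0,0,0,87],[-2,-35,20,0,0,0,87],[-2,-33,30,0,0,0,87],[0,0,35,0,0,0,87]]'
python3 - <<'E'
from plan import *
G,u,v=goal(.32); P=np.array([333,-452,84.])
rel(P-81*G[:,2],G)
save("wrist","w1.png"); s=get_state()
c=get_calibration("wrist");K=np.array(c["K"]);d=np.array(c["dist_coeffs"]);M=np.array(c["mount"])
R=np.array(s["tcp_rot"]);p=np.array(s["ee_pos"])
def wp(X):
    t=R.T@(np.array(X)-p); q=M[:3,:3].T@(t-M[:3,3])
    return cv2.projectPoints(q.reshape(1,1,3),np.zeros(3),np.zeros(3),K,d)[0][0,0,::-1].round()
print("expected top",wp([333,-452,107.5]),"bottom",wp([333,-452,55]),"tip side",wp(np.r_[333,-452,52]+66*u*1+20*v),wp(np.r_[333,-452,52]+66*u*1-20*v))
print([ (np.round(r["at"]),round(r["confidence"],2)) for r in find_in("wrist","wedge_post")])
E
```

```text
t: 2.1
ee_pos: [281.5, -465.6, 145.3]
tcp_rot: [[0.729, 0.312, 0.609], [0.239, -0.95, 0.201], [0.642, -0.001, -0.767]]
force: [0.0, -0.6, 0.3]
width: 0.995
finger_force: 0.0
t 2.1 tcp [ 281.5 -465.6  145.3] yaw 0.318 F [ 0.  -0.6  0.3] w 87.6 ff 0.0
turn [ 0.001  0.001 -0.002] shift [1.3 3.3 0.1]
expected top [233. 328.] bottom [266. 327.] tip side [191. 302.] [191. 352.]
[]
```

View pics/w1.png

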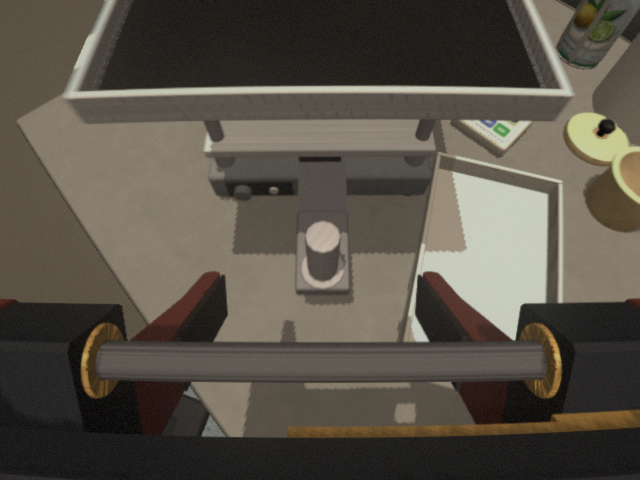

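The wrist picture shows the post top at (235,322) with the wedge square to the tool. The tray's far corners are at about (155,441) and (181,562).

```bash
cat >> plan.py <<'E'
def wray(rc,z):
    s=get_state();c=get_calibration("wrist");M=np.array(c["mount"]);R=np.array(s["tcp_rot"]);p=np.array(s["ee_pos"])
    a=cv2.undistortPoints(np.array([[[rc[1],rc[0]]]],float),np.array(c["K"]),np.array(c["dist_coeffs"]))[0,0]
    o=R@M[:3,3]+p; v=R@M[:3,:3]@np.r_[a,1]; return o+v*(z-o[2])/v[2]
E
python3 - <<'E'
from plan import *
P=wray((235,322),107.5); print("post",P.round(1))
for r in [(155,441),(181,562),(335,404)]: print("tray",wray(r,25).round(1))
for r in [(290,298),(290,350),(212,298),(212,347)]: print("wedge",wray(r,52.5).round(1))
for r in [(120,85),(116,557)]: print("deck",wray(r,188).round(1))
G,u,v=goal(.318); P[2]=84; rel(P+19*G[:,2],G)
E
```

```text
post [ 331.1 -450.1  107.5]
tray [ 485.6 -516.7   25. ]
tray [ 493.7 -630.4   25. ]
tray [ 310.3 -521.6   25. ]
wedge [ 310.4 -439.    52.5]
wedge [ 322.1 -474.    52.5]
wedge [ 370.2 -417.2   52.5]
wedge [ 382.3 -453.5   52.5]
deck [ 313.8 -345.8  188. ]
deck [ 381.6 -542.6  188. ]
t 2.2 tcp [ 285.2 -464.5  144. ] yaw 0.323 F [-0.9  0.1 -0.1] w 87.0 ff 0.0
turn [-0.007 -0.002  0.001] shift [-1.7  0.7 95.9]
```

```bash
python3 -m handwheel '[[-1,0.7,20,0,0,0,87],[-0.7,0,20,0,0,0,87],[0,0,20,0,0,0,87],[0,0,20,0,0,0,87],[0,0,16,0,0,0,87],[0,0,0,0,0,0,60],[0,0,0,0,0,0,30],[0,0,0,0,0,0,10],[0,0,0,0,0,0,10],[0,0,0,0,0,0,10],[0,0,0,0,0,0,10],[0,0,0,0,0,0,10]]'
python3 - <<'E'
from plan import *
save("scene","s1.png")
G,u,v=goal(.318); rel(np.array([331.1,-450.1,84])+19*G[:,2],G)
E
```

```text
t: 3.4
ee_pos: [341.2, -450.4, 71.5]
tcp_rot: [[0.727, 0.314, 0.611], [0.241, -0.949, 0.201], [0.643, 0.001, -0.766]]
force: [-0.2, -0.6, -0.2]
width: 0.392
finger_force: 0.0
t 3.45 tcp [ 341.2 -450.3   71.4] yaw 0.319 F [0.  0.  0.1] w 30.4 ff 0.0
turn [-0.    -0.     0.002] shift [ 0.8 -3.4  3.2]
```

```bash
python3 -m handwheel '[[0,-2.5,0,0,0,0,26],[0,0,0,0,0,0,10],[0,0,0,0,0,0,10],[0,0,0,0,0,0,10],[0,0,0,0,0,0,10],[0,0,0,0,0,0,10]]'
python3 - <<'E'
from plan import *
G,u,v=goal(.318); rel(np.array([327.4,-451.2,84])+19*G[:,2],G)
print([ (np.round(r["at"]),round(r["confidence"],2)) for r in find_in("scene","wedge_post")])
E
```

```text
t: 4.05
ee_pos: [340.3, -447.4, 71.2]
tcp_rot: [[0.727, 0.314, 0.611], [0.241, -0.949, 0.202], [0.643, 0.0, -0.766]]
force: [-1.7, 3.2, 0.3]
width: 0.244
finger_force: 30.0
t 4.05 tcp [ 340.3 -447.4   71.2] yaw 0.32 F [-1.7  3.2  0.3] w 21.5 ff 30.0
turn [-0.001 -0.001  0.001] shift [-2.1 -0.4  0.5]
[(array([297., 358.]), 0.58)]
```

```bash
cat > chk.py <<'E'
from plan import *
import sys
s=get_state();R=np.array(s["tcp_rot"]);p=np.array(s["ee_pos"]);z=R[:,2];y=R[:,1]
g=p-19*z; yaw=np.arctan2(y[0],-y[1])
u=np.array([np.cos(yaw),np.sin(yaw),0]);v=np.array([-u[1],u[0],0])
pad=np.array([328.7,-451.2])+109*np.array([np.cos(.32),np.sin(.32)])
d=pad-g[:2]
print("t",round(s["t"],2),"grasp",g.round(1),"yaw-.32",(yaw-.32).round(3),"pad from grasp u,v",(d@u[:2]).round(1),(d@v[:2]).round(1),"tilt",np.degrees(np.arccos(-z[2])).round(1),"F",np.round(s["force"],1),"T",np.round(s["torque"],2),"w",round(s["width"]*88,1),"ff",s["finger_force"])
E
python3 -m handwheel '[[-0.4,8.1,-0.3,0.0536,0,-0.0639,10],[-0.4,8.1,-0.3,0.0536,0,-0.0639,10],[-0.4,8.2,-0.3,0.0536,0,-0.0639,10],[-0.4,-8.3,-0.3,-0.0536,0,0.0639,10],[-0.4,-8.4,-0.3,-0.0536,0,0.0639,10],[-0.4,-8.4,-0.3,-0.0536,0,0.0639,10]]' | grep -v rot
python3 - <<'E'
from chk import *
def f(n): return [(np.round(r["at"],1),round(r["confidence"],2)) for r in find_in("scene",n)[:1]]
print(f("shaker"),f("deck_edge"))
save("scene","s2.png")
print(f("shaker"),f("deck_edge"))
E
```

```text
t: 4.7
ee_pos: [337.1, -450.2, 71.3]
force: [8.7, -0.5, -4.5]
width: 0.245
finger_force: 30.0
t 4.7 grasp [ 325.4 -454.    85.8] yaw-.32 -0.005 pad from grasp u,v 113.0 2.2 tilt 40.1 F [ 8.7 -0.5 -4.5] T [-0.38 -0.35 -0.64] w 21.5 ff 30.011953711509705
[(array([218.5, 316.6]), 0.68)] [(array([212.1, 318.9]), 0.72)]
[(array([219. , 315.4]), 0.62)] [(array([211. , 320.7]), 0.92)]
```

```bash
cat > drift.py <<'E'
import cv2,numpy as np,sys
def drift(n,ref="scene0.png"):
    a=cv2.imread("pics/"+ref,0);b=cv2.imread("pics/"+n,0)
    for nm,(r0,r1,c0,c1) in dict(baseL=(250,312,246,300),baseF=(285,312,278,336),deckL=(176,215,240,300),deckB=(160,180,300,370)).items():
        t=a[r0:r1,c0:c1];m=cv2.matchTemplate(b[r0-25:r1+25,c0-25:c1+25],t,cv2.TM_CCOEFF_NORMED)
        _,q,_,l=cv2.minMaxLoc(m); x,y=l
        sx=sy=0
        if 0<x<50 and 0<y<50:
            sx=(m[y,x-1]-m[y,x+1])/2/(m[y,x-1]+m[y,x+1]-2*q); sy=(m[y-1,x]-m[y+1,x])/2/(m[y-1,x]+m[y+1,x]-2*q)
        print(nm,"dcol %.1f drow %.1f q %.2f"%(x+sx-25,y+sy-25,q),end="; ")
    print()
if __name__=="__main__": drift(*sys.argv[1:])
E
python3 drift.py s1.png; python3 drift.py s2.png
```

```text
baseL dcol -0.0 drow -0.0 q 1.00; baseF dcol 0.0 drow 0.0 q 1.00; deckL dcol 0.0 drow 0.0 q 1.00; deckB dcol -0.0 drow 0.0 q 1.00; 
baseL dcol -0.0 drow -0.0 q 1.00; baseF dcol 0.0 drow 0.0 q 1.00; deckL dcol 0.0 drow 0.0 q 1.00; deckB dcol -0.0 drow 0.0 q 1.00;
```

View pics/s2.png

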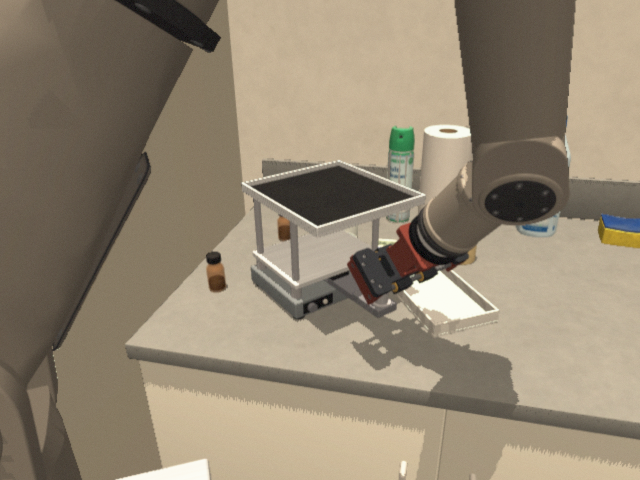

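The shaker has not moved in the picture (four patches matched with zero shift). I'll carry on with the sweeps.

```bash
python3 -m handwheel '[[-0.4,-8.5,-0.3,-0.0536,0,0.0639,10],[-0.4,-8.6,-0.3,-0.0536,0,0.0639,10],[-0.4,-8.6,-0.3,-0.0536,0,0.0639,10],[-0.4,8.7,-0.3,0.0536,0,-0.0639,10],[-0.4,8.7,-0.3,0.0536,0,-0.0639,10],[-0.4,8.8,-0.3,0.0536,0,-0.0639,10],[-0.4,8.9,-0.3,0.0536,0,-0.0639,10],[-0.4,8.9,-0.3,0.0536,0,-0.0639,10],[-0.4,9.0,-0.3,0.0536,0,-0.0639,10],[-0.4,-9.1,-0.3,-0.0536,0,0.0639,10],[-0.4,-9.1,-0.3,-0.0536,0,0.0639,10],[-0.4,-9.2,-0.3,-0.0536,0,0.0639,10]]' | grep -v rot
python3 - <<'E'
from chk import *
save("scene","s3.png")
E
python3 drift.py s3.png
```

```text
t: 6.15
ee_pos: [327.5, -453.9, 71.1]
force: [9.3, -0.8, -3.8]
width: 0.244
finger_force: 30.0
t 6.15 grasp [ 315.8 -457.6   85.7] yaw-.32 -0.003 pad from grasp u,v 123.2 2.5 tilt 40.1 F [ 9.3 -0.8 -3.8] T [-0.45 -0.36 -0.72] w 21.5 ff 30.01468598842621
baseL dcol 0.0 drow 0.0 q 1.00; baseF dcol 0.1 drow 0.1 q 0.99; deckL dcol 0.0 drow 0.0 q 1.00; deckB dcol 0.1 drow 0.0 q 1.00;
```

```bash
python3 -m handwheel '[[-0.4,-9.3,-0.3,-0.0536,0,0.0639,10],[-0.4,-9.3,-0.3,-0.0536,0,0.0639,10],[-0.4,-9.4,-0.3,-0.0536,0,0.0639,10],[-0.4,9.5,-0.3,0.0536,0,-0.0639,10],[-0.4,9.5,-0.3,0.0536,0,-0.0639,10],[-0.4,9.6,-0.3,0.0536,0,-0.0639,10],[-0.4,9.7,-0.3,0.0536,0,-0.0639,10],[-0.4,9.7,-0.3,0.0536,0,-0.0639,10],[-0.4,9.8,-0.3,0.0536,0,-0.0639,10],[-0.4,-9.9,-0.3,-0.0536,0,0.0639,10],[-0.4,-9.9,-0.3,-0.0536,0,0.0639,10],[-0.4,-10,-0.3,-0.0536,0,0.0639,10]]' | grep -v rot
python3 - <<'E'
from chk import *
save("scene","s4.png")
E
python3 drift.py s4.png
```

```text
t: 7.4
ee_pos: [317.1, -457.4, 70.7]
force: [8.2, -0.7, -4.0]
width: 0.241
finger_force: 30.0
t 7.4 grasp [ 305.4 -461.2   85.2] yaw-.32 -0.004 pad from grasp u,v 134.2 2.6 tilt 40.1 F [ 8.2 -0.7 -4. ] T [-0.55 -0.25 -0.88] w 21.2 ff 30.01732349395752
baseL dcol 0.7 drow 1.1 q 0.98; baseF dcol 0.7 drow 0.6 q 0.97; deckL dcol 0.5 drow 0.7 q 0.99; deckB dcol 0.4 drow 0.8 q 0.99;
```

```bash
python3 -m handwheel '[[-0.4,-10.1,-0.3,-0.0536,0,0.0639,10],[-0.4,-10.1,-0.3,-0.0536,0,0.0639,10],[-0.4,-10.2,-0.3,-0.0536,0,0.0639,10],[-0.4,10.3,-0.3,0.0536,0,-0.0639,10],[-0.4,10.3,-0.3,0.0536,0,-0.0639,10],[-0.4,10.4,-0.3,0.0536,0,-0.0639,10],[-0.4,10.5,-0.3,0.0536,0,-0.0639,10],[-0.4,10.5,-0.3,0.0536,0,-0.0639,10],[-0.4,10.6,-0.3,0.0536,0,-0.0639,10],[-0.4,-10.7,-0.3,-0.0536,0,0.0639,10],[-0.4,-10.7,-0.3,-0.0536,0,0.0639,10],[-0.4,-10.8,-0.3,-0.0536,0,0.0639,10]]' | grep -v rot
python3 - <<'E'
from chk import *
save("scene","s5.png")
E
python3 drift.py s5.png
```

```text
t: 8.65
ee_pos: [305.2, -461.5, 70.0]
force: [-0.4, 0.8, -0.5]
width: 0.244
finger_force: 30.0
t 8.65 grasp [ 293.6 -465.2   84.6] yaw-.32 -0.004 pad from grasp u,v 146.7 2.8 tilt 40.0 F [-0.4  0.8 -0.5] T [-0.34  0.63 -0.09] w 21.4 ff 29.996105432510376
baseL dcol 0.9 drow 1.9 q 0.96; baseF dcol 0.6 drow 0.8 q 0.96; deckL dcol 0.2 drow 2.1 q 0.99; deckB dcol 0.5 drow 2.0 q 0.97;
```

Forces are near zero and the deck dropped about 2 px, so the wedge is loose. I'll draw it straight out and lift it.

```bash
python3 -m handwheel '[[-4,0,-3,0,0,0,10],[-6,0,-5,0,0,0,10],[-6,0,-5,0,0,0,10],[-6,0,-5,0,0,0,10],[-6,0,-5,0,0,0,10],[-6,0,-5,0,0,0,10],[-6,0,-5,0,0,0,10],[-4,0,-3,0,0,0,10],[0,0,0,0,0,0,10],[3.2,0,-3.8,0,0,0,10],[6.4,0,-7.7,0,0,0,10],[6.4,0,-7.7,0,0,0,10]]' | grep -v rot
python3 - <<'E'
from chk import *
save("scene","s6.png"); a=save("wrist","w6.png")
s=cv2.imread("pics/s6.png")[150:400,200:500]; w=cv2.imread("pics/w6.png")
o=np.zeros((300,800,3),np.uint8); o[:,:360]=cv2.resize(s,(360,300)); o[:,400:]=cv2.resize(w,(400,300)); cv2.imwrite("pics/c6.png",o)
E
python3 drift.py s6.png
```

```text
t: 9.9
ee_pos: [251.3, -477.2, 95.4]
force: [0.4, -0.9, -1.8]
width: 0.243
finger_force: 30.0
t 9.9 grasp [ 239.6 -481.   110. ] yaw-.32 0.0 pad from grasp u,v 202.9 0.2 tilt 40.1 F [ 0.4 -0.9 -1.8] T [-0.3   0.85 -0.04] w 21.4 ff 29.998943209648132
baseL dcol 0.9 drow 2.0 q 0.96; baseF dcol 0.6 drow 0.8 q 0.96; deckL dcol 0.2 drow 2.1 q 0.99; deckB dcol 0.5 drow 2.1 q 0.97;
```

View pics/c6.png

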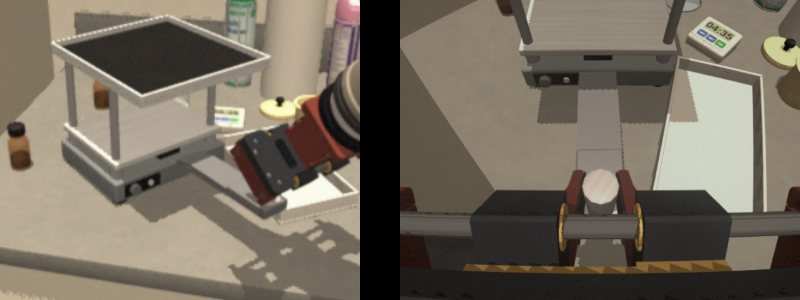

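The decks are down, the wedge hangs level in the gripper, and the shaker shows no further movement. Next I'll measure the tray in this wrist picture.

Run:
```python
from plan import *
w=cv2.imread("pics/w6.png");cv2.imwrite("pics/c7.png",cv2.resize(w[70:370,390:630],(640,800))[:600])
A=[(91,448),(122,579),(296,405)]
P=[wray(r,25)[:2] for r in A]
print(np.round(P,1),"yaws",np.arctan2(*(P[0]-P[2])[::-1]).round(3),np.arctan2((P[0]-P[1])[1],(P[0]-P[1])[0]).round(3)-np.pi/2)
def chkz(r):print(wray(r,4)[:2].round(1))
```

```text
[[ 482.5 -519.7]
 [ 486.7 -634.4]
 [ 288.9 -524.3]] yaws 0.024 0.036203673205103426
```

View pics/c7.png

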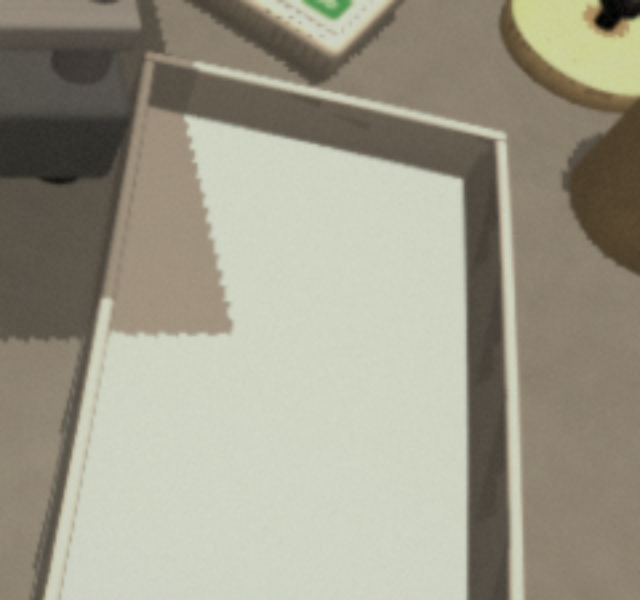

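The tray's far rim corners come out at about (483,-520) and (487,-634), so its yaw is about 0.03. Now I'll turn the gripper.

```bash
python3 -m handwheel '[[0,8,0,-0.0482,0,0.0575,10],[0,15,0,-0.0482,0,0.0575,10],[0,20,0,-0.0482,0,0.0575,10],[0,20,0,-0.0482,0,0.0575,10],[0,10,0,0,0,0,10],[0,0,0,0,0,0,10]]' | grep -v rot
python3 - <<'E'
from plan import *
G,u,v=goal(.02); rel(np.array([313.6,-582,51])+19*G[:,2],G); rel(np.array([313.6,-582,80])+19*G[:,2],G)
E
```

```text
t: 10.6
ee_pos: [262.3, -550.3, 94.7]
force: [-0.4, -0.2, -1.6]
width: 0.246
finger_force: 30.0
t 10.6 tcp [ 262.3 -550.3   94.7] yaw 0.021 F [-0.4 -0.2 -1.6] w 21.7 ff 30.0
turn [ 0.001 -0.001  0.002] shift [10.7 32.7 85. ]
t 10.6 tcp [ 262.3 -550.3   94.7] yaw 0.021 F [-0.4 -0.2 -1.6] w 21.7 ff 30.0
turn [ 0.001 -0.001  0.002] shift [29.3 32.7 62.8]
```

```bash
python3 -m handwheel '[[0,10,0,0,0,0,10],[6,13,5,0,0,0,10],[12,10,10,0,0,0,10],[12,0,10,0,0,0,10],[12,0,10,0,0,0,10],[6,0,5,0,0,0,10],[-6,0,7,0,0,0,10],[-6,0,7,0,0,0,10],[-7,0,9,0,0,0,10],[0,0,0,0,0,0,10]]' | grep -v rot
python3 - <<'E'
from plan import *
save("scene","s8.png"); save("wrist","w8.png")
G,u,v=goal(.02); rel(np.array([313.6,-582,51])+19*G[:,2],G)
s=cv2.imread("pics/s8.png")[170:370,280:520]; w=cv2.imread("pics/w8.png")
o=np.zeros((330,800,3),np.uint8); o[:,:396]=cv2.resize(s,(396,330)); o[:300,400:]=cv2.resize(w,(400,300)); cv2.imwrite("pics/c8.png",o)
E
```

```text
t: 11.6
ee_pos: [324.1, -580.0, 62.2]
force: [0.1, -0.7, -2.4]
width: 0.242
finger_force: 30.0
t 11.7 tcp [ 324.9 -580.9   64.1] yaw 0.018 F [ 0.2 -1.  -1.9] w 21.2 ff 30.0
turn [ 0.001 -0.    -0.002] shift [-17.1   0.9  21.8]
```

View pics/c8.png

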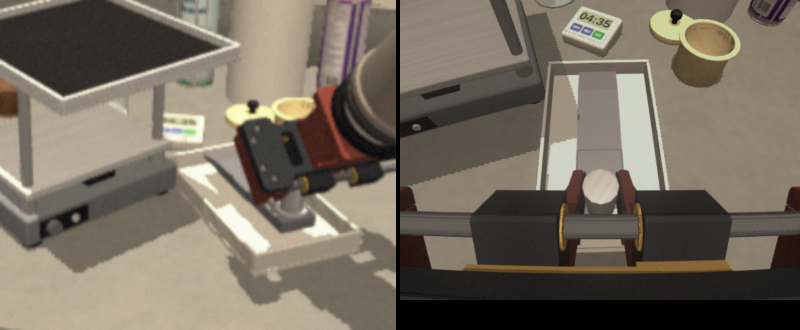

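The wedge is aligned over the tray. I'll check where the tip and the far rim are lengthways.

Run:
```python
from plan import *
print("tip",wray((115,317),35).round(1),"far rim outer",wray((98,320),25).round(1),"rim left",wray((200,227),25).round(1),"rim right",wray((200,410),25).round(1))
```

```text
tip [ 461.  -576.3   35. ] far rim outer [ 487.5 -577.8   25. ] rim left [ 398.1 -520.4   25. ] rim right [ 400.2 -636.6   25. ]
```

```bash
python3 -m handwheel '[[-3.9,0,4.6,0,0,0,10],[-3.9,0,4.6,0,0,0,10],[-3.9,0,4.6,0,0,0,10],[-2.6,0,3.1,0,0,0,10],[0,0,0,0,0,0,10],[0,0,0,0,0,0,10]]' | grep -v rot
```

```text
t: 12.3
ee_pos: [325.6, -581.0, 42.7]
force: [0.4, 0.2, -1.2]
width: 0.245
finger_force: 30.0
```

```bash
python3 -m handwheel '[[-0.7,0,0.8,0,0,0,10],[-0.7,0,0.8,0,0,0,10],[-0.7,0,0.8,0,0,0,10],[0,0,0,0,0,0,10],[0,0,0,0,0,0,10]]' | grep -v rot
```

```text
t: 12.8
ee_pos: [325.5, -581.0, 39.6]
force: [1.1, 0.5, -0.6]
width: 0.242
finger_force: 30.0
```

```bash
python3 -m handwheel '[[-0.6,0,0.8,0,0,0,10],[-0.6,0,0.8,0,0,0,10],[0,0,0,0,0,0,10],[0,0,0,0,0,0,10]]' | grep -v rot
```

```text
t: 13.2
ee_pos: [325.7, -581.0, 37.6]
force: [0.6, 0.1, -1.1]
width: 0.246
finger_force: 30.0
```

```bash
python3 -m handwheel '[[-0.6,0,0.8,0,0,0,10],[-0.6,0,0.8,0,0,0,10],[0,0,0,0,0,0,10],[0,0,0,0,0,0,10]]' | grep -v rot
```

```text
t: 13.6
ee_pos: [326.2, -581.1, 37.2]
force: [-4.3, 3.1, 9.6]
width: 0.249
finger_force: 30.0
```

```bash
python3 -m handwheel '[[0,0,0,0,0,0,22],[0,0,0,0,0,0,28],[0,0,0,0,0,0,40],[0,0,0,0,0,0,50],[0,0,0,0,0,0,50],[0,0,0,0,0,0,50],[0,0,-10,0,0,0,50],[0,0,-20,0,0,0,50],[0,0,-25,0,0,0,50],[0,0,-25,0,0,0,50],[0,0,-20,0,0,0,50],[0,0,0,0,0,0,50]]' | grep -v rot
python3 - <<'E'
from chk import *
save("scene","s9.png"); save("wrist","w9.png")
s=cv2.imread("pics/s9.png")[170:370,280:520]; w=cv2.imread("pics/w9.png")
o=np.zeros((330,800,3),np.uint8); o[:,:396]=cv2.resize(s,(396,330)); o[:300,400:]=cv2.resize(w,(400,300)); cv2.imwrite("pics/c9.png",o)
E
python3 drift.py s9.png
```

```text
t: 14.8
ee_pos: [259.0, -584.5, 114.4]
force: [0.0, -0.3, 0.3]
width: 0.568
finger_force: 0.0
t 14.8 grasp [ 246.8 -584.6  129. ] yaw-.32 -0.304 pad from grasp u,v 188.0 164.8 tilt 40.0 F [ 0.  -0.3  0.3] T [-0.    0.59 -0.01] w 50.0 ff 0.0
baseL dcol 0.9 drow 2.0 q 0.96; baseF dcol 0.6 drow 0.8 q 0.96; deckL dcol 0.2 drow 2.1 q 0.99; deckB dcol 0.5 drow 2.1 q 0.97;
```

View pics/c9.png

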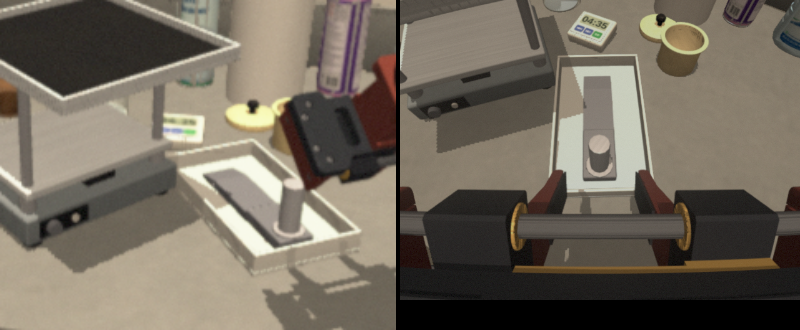

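The wedge lies flat in the middle of the tray with its post up (wrist crop around (150,598)). The gripper is clear, and the timer stands where it was.

```bash
python3 -c "
from plant import *
print(hand_in())"
```

```text
the job is handed in; nothing more can be done
None
```

I worked the wedge loose with side-to-side sweeps and laid it flat in the middle of the tray, post up. The shaker shifted only a few millimetres by the camera images. I left the timer and vial alone and handed the job in at about 15 s; the hand-in call did not return a verdict.

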